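# Feel which caddy is the fuller and pour its baking beads into the scale pan

## Robot

A 6-joint arm with a two-finger parallel gripper is mounted at the origin on the work surface. World frame = base frame: x ahead of the robot, y to its left, z up, the work surface at z = 0. Lengths are in m, angles in rad, forces in N, time in s.
With the tool pointing down it reaches from about 0.3 to 0.775 m from the base axis. Payload 14.6 kg.
Tool frame: the origin (TCP) lies at the very end of the fingers, on their centre line; the grasp point (between the pads) lies 19 mm behind it; z points along the fingers, y is the direction in which the jaws open and shut (so a half turn about z gives the same grasp; the last joint's range is limited). The gripper opens to 94 mm and grips with 3 to 60 N. Pads are 16 mm wide; open, the fingers measure 119 mm over their backs; the gripper's body (75 mm by 177 mm) begins 78 mm behind the grasp point.
Start: joints at [-1.413, 0.3, 1.521, -0, 1.321, -0.067], TCP at [0.123, -0.536, 0.205] pointing down, gripper open.
Joint ranges: [-3.03, 3.03], [-0.79, 2.21], [0.23, 2.52], [-1.04, 4.18], [0, 3.07], [-2.55, 2.55]. Speed limits (rad/s): [2.22, 2.22, 2.57, 3.14, 3.14, 3.14].

## Interface

Orientations are given as a rotation vector (axis times angle).
In Python, from bench import bot gives the robot as it stands.
- The arm moves only by the tool step_arm, never from a script. Its argument "targets" is one flat list of numbers, 7 for each row, row after row: the turn, a rotation vector about the tool's x, y, z in degrees, then the shift along the tool's x, y, z in m, then the opening, from 0 (shut) to 1 (fully open). In form: [rx, ry, rz, dx, dy, dz, hand, rx, ry, rz, dx, dy, dz, hand, ...]. A call has 1 to 10 rows; each row shifts and turns the commanded pose from where the row before left it, along the tool's axes as they then stand; what a row does not reach is not made up. A row lasts 1/10 s, in which the tool goes at most 50 mm and 8.59 degrees, less where a joint would pass 70% of its speed; a pose out of reach is approached as far as the arm can. A call is refused whole if a number of a shift passes 0.05 or a number of a turn 8.59, either way. A call with a gripper value outside its range is refused whole. The fingers move at their own pace and stop on an object; "squeeze" is the grip in N (left out, the last holds). Time passes only in rows, so rows that do not move let the fingers close. It gives the time, the measured TCP pose, the force and the opening at its end, in the units of the state.
- bot.read_state(): the state, without advancing time (a new reading comes with each control period).
- bot.grab_frame(name): name is "scene" or "top" or "wrist"; returns a dict with "color" (400x640x3 uint8, red, green, blue), "z_map" (400x640 float32, m along the optical axis (not along the pixel's ray), 0 where there is no reading), "fx", "fy", "cx", "cy" (pixels), "D" ([k1, k2, p1, p2, k3] as OpenCV has them; the pictures are not rectified), "world_to_cam" (4x4, takes a point from world to camera coordinates); the wrist camera has in their place "hand_eye" (4x4, takes a point from camera to tool coordinates, whose origin is the TCP and whose axes are the flange's). Camera axes: x right, y up, looking along -z (the intrinsics and any distortion apply to the point x, -y, -z); pixel columns grow to the right and rows downward; lengths in m; the calibration is good to about 2 mm. A picture is of the moment at which its call begins: read the wrist's pose just before it.
- bot.job_done(): hands the job in, once; it reports no verdict.
Trained networks look in the newest picture that a camera, given by its name, has taken for a name from the list of things; names that differ only in an ending like _2 or _b are one class to them, and where a whole thing is asked for, a point or a joint stands for the part that bears it (a point fixed in the world has none). Each returns a list of dicts, best first, with "confidence" (0 to 1); they miss things now and then, are a little off and sometimes report something else, mostly with a low value. They report only what shows in the picture. A call takes as long as a camera call. They do not tell look-alikes from the thing itself.
- bot.recognise(camera, thing): "location" ([column, row] in pixels, amid what is visible of it).
- bot.masks_of(camera, thing): "mask" (400x640 bool, what is visible of it) and "location" ([column, row] in pixels, amid what is visible of it).
- bot.mark_of(camera, thing): "location" ([column, row] in pixels: a listed point, or the origin of a listed thing).
The state is a dict: "time_s": time; "qpos": joint angles; "qvel": joint speeds; "joint_efforts": joint torques, N m; "ee_pos": TCP position; "orientation": TCP orientation; "wrist_force": force on the tool from outside, world axes, zero at the start; "torque": the same for the moment, N m; "opening": finger opening in m.
Only numpy, scipy, OpenCV 4.12 (cv2) and the standard library are available. Lean on these libraries where they do the work, as an engineer would, in place of code of your own. Each camera call takes 0.05 s, during which the arm holds its last target.

## Task

Two closed steel caddies look alike: one holds five ceramic baking beads, the other only one. Lift a caddy and rock it slowly a little way to feel how much weight shifts inside, find the fuller one, and pour all its beads (and none from the other) into the pan of the weighing scale. Finish with both caddies standing upright on the bench and leave the other kitchen things where they are.

Things in the scene. Friction and masses are not known exactly. Their poses are not given: they have to be found in the camera images.
- caddy_a: One of two like closed steel caddies, loose on the bench: 190 mm long, 102 wide, 66 high. Origin: centre of underside; +x along its length to the mouth, z up. Empty weight 190 to 580 g, each on its own, so weight alone does not tell the contents. Contents: loose 32 mm ceramic balls of 60 g that roll to the lower end; one caddy has five, the other one, and which is which changes.
- caddy_a_grip (a point): Centre of the handle, a black cross bar 101 mm above the underside, over the origin; 22 mm thick along x, 64 mm long along y, 22 mm high, on two posts 25 mm to either side. Rocked between mouth 8 degrees down and 10 degrees up, five beads shift the moment about the bar by about 0.26 N m, one bead by about 0.06. The empty caddy balances within 10 mm of under the bar, 40 mm above the underside.
- caddy_a_lip (a point): Middle of the mouth's lower lip: end face x = +95 mm, 19 mm above the underside. The mouth is full width, hidden by a light flap hung from a dark hinge roll along its top edge, which swings out by itself. The inner floor is flat from the back to x = +35 mm, then rises at 15 degrees to this lip: beads stay in while the mouth dips under 12 degrees and roll out at 30 to 45. Axes of the caddy.
- caddy_b: One of two like closed steel caddies, loose on the bench: 190 mm long, 102 wide, 66 high. Origin: centre of underside; +x along its length to the mouth, z up. Empty weight 190 to 580 g, each on its own, so weight alone does not tell the contents. Contents: loose 32 mm ceramic balls of 60 g that roll to the lower end; one caddy has five, the other one, and which is which changes.
- caddy_b_grip (a point): Centre of the handle, a black cross bar 101 mm above the underside, over the origin; 22 mm thick along x, 64 mm long along y, 22 mm high, on two posts 25 mm to either side. Rocked between mouth 8 degrees down and 10 degrees up, five beads shift the moment about the bar by about 0.26 N m, one bead by about 0.06. The empty caddy balances within 10 mm of under the bar, 40 mm above the underside.
- caddy_b_lip (a point): Middle of the mouth's lower lip: end face x = +95 mm, 19 mm above the underside. The mouth is full width, hidden by a light flap hung from a dark hinge roll along its top edge, which swings out by itself. The inner floor is flat from the back to x = +35 mm, then rises at 15 degrees to this lip: beads stay in while the mouth dips under 12 degrees and roll out at 30 to 45. Axes of the caddy.
- scale: white plastic weighing scale, fixed, 200 x 180 x 46 mm, a small display on its -x side; a square-cornered steel pan sits over it. Origin: centre of its underside on the bench; it stands turned about z
- pan_mouth (a point): centre of the open top of the scale's steel pan, level with its rim, 110 mm above the bench when empty; the pan is 210 mm along its x, 190 mm along its y, 50 mm deep, with 3 mm walls; its axes are the scale's
- pan (a joint): how far the pan has sunk under its load on its spring, in m: 0 empty, 0.00147 for each bead, 0.0074 with five; stop at 0.014 (spring 400 N/m)
- ramekin: bystander, loose: white ceramic cup, 84 mm across, 50 mm high; origin at the centre of its underside
- spice_jar: bystander, loose: glass jar, 56 mm across, 95 mm high; origin at the centre of its underside
- jug: bystander, loose: clear plastic jug with a handle at its own +y, 92 mm across, 115 mm high; origin at the centre of its underside
- canister: bystander, loose: plain steel can, 72 mm across, 110 mm high; origin at the centre of its underside
There are look-alikes about, which are no part of the job. Leave any turquoise look-alike of the caddy_b alone.

How it is judged:
By the outcome, as a careful person would: the job done as asked, in the order asked, and still so for the second after the job is handed in, with the robot touching nothing.
It also fails if it takes over 72 s, if anything falls off the work surface, if the arm or the gripper's body presses on something with over 40 N, if the wrist force passes 120 N, or if a joint passes its speed limit or range.

## Working session

There is one attempt and no reset: what is moved stays moved. The work goes in short steps, Python scripts to look and compute and a tool call to move; the robot and the scene stay as the last step left them, time stands still between calls to the robot, and variables do not carry over. Pictures are saved under pics/ and viewed, and the job is handed in when it is done.

Besides the shell and the picture viewer there is one more tool, called as name(argument=value, ...) on one line, values as JSON. step_arm: Moves the arm, as the interface text tells. Its arguments: {"type":"object","properties":{"targets":{"type":"array","items":{"type":"number"}},"squeeze":{"type":"number"}},"required":["targets"]}

```bash
ls; mkdir -p pics; python3 - <<'E'
from bench import bot
import cv2
s=bot.read_state()
for k,v in s.items(): print(k,v)
for c in ["scene","top","wrist"]:
    f=bot.grab_frame(c)
    cv2.imwrite(f"pics/{c}0.png",f["color"][:,:,::-1])
    print(c,f["fx"],f["fy"],f["cx"],f["cy"],f["D"]); print(f.get("world_to_cam",f.get("hand_eye")))
    for t in ["caddy_a","caddy_a_grip","caddy_a_lip","scale","pan_mouth","ramekin","spice_jar","jug","canister"]:
        print(c,t,[(round(r["confidence"],2),[round(x) for x in r["location"]]) for r in bot.mark_of(c,t)])
print(bot.read_state()["time_s"])
E
```

```text
pics
time_s 0.0
qpos [-1.41263091e+00  3.00455817e-01  1.52158370e+00  2.46637808e-05
  1.32069243e+00 -6.65941585e-02]
qvel [-0.00104597  0.00068285 -0.00141107  0.00012558 -0.00011968 -0.00070579]
joint_efforts [ 2.17707951e-03 -5.31812382e+01 -3.52734160e+01  7.09411385e-02
  2.44986912e-02 -9.14243333e-05]
ee_pos [ 0.1225449  -0.53590588  0.20489361]
orientation [-3.12064467e+00 -3.52171563e-01  4.44010120e-05]
wrist_force [ 1.12967835  0.09716139 -0.43009577]
torque [-0.00609159 -0.008591    0.0513208 ]
opening 0.0939897656974902
scene 453.89300841524397 453.89300841524397 322.4116171228368 199.7664907223848 [0.00095659 0.         0.         0.         0.        ]
[[-0.79375871  0.60811199  0.01212083  0.30423895]
 [-0.41119123 -0.55119224  0.72602265  0.16326521]
 [ 0.44818399  0.57130282  0.68756396 -1.82012717]
 [ 0.          0.          0.          1.        ]]
scene caddy_a [(0.88, [366, 265]), (0.86, [429, 238]), (0.7, [449, 307]), (0.68, [255, 165])]
scene caddy_a_grip [(0.71, [317, 176]), (0.63, [254, 149]), (0.61, [368, 244]), (0.51, [343, 243])]
scene caddy_a_lip [(0.9
[... 827 characters left out ...]
8, [354, 162])]
top ramekin [(0.68, [308, 254])]
top spice_jar []
top jug [(0.98, [259, 135])]
top canister [(0.71, [428, 146])]
wrist 326.49193848074736 326.49193848074736 321.5436421205917 200.14097981847877 [-0.0400145  0.         0.         0.         0.       ]
[[-5.92419020e-04  9.59441006e-01  2.81908859e-01  8.23315991e-02]
 [ 9.99999189e-01  8.86327889e-04 -9.15050286e-04 -1.21376528e-03]
 [-1.12780045e-03  2.81908088e-01 -9.59440753e-01 -1.78657355e-01]
 [ 0.00000000e+00  0.00000000e+00  0.00000000e+00  1.00000000e+00]]
wrist caddy_a []
wrist caddy_a_grip []
wrist caddy_a_lip []
wrist scale []
wrist pan_mouth []
wrist ramekin []
wrist spice_jar []
wrist jug []
wrist canister []
1.5
```

View pics/scene0.png

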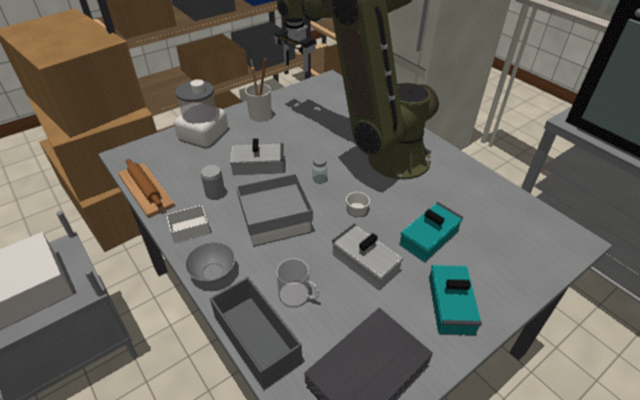

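View pics/top0.png

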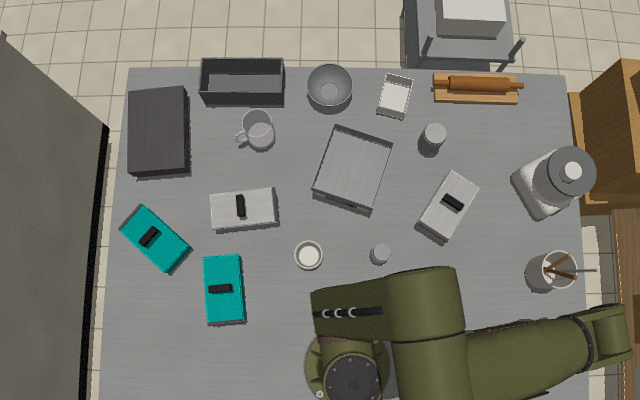

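View pics/wrist0.png

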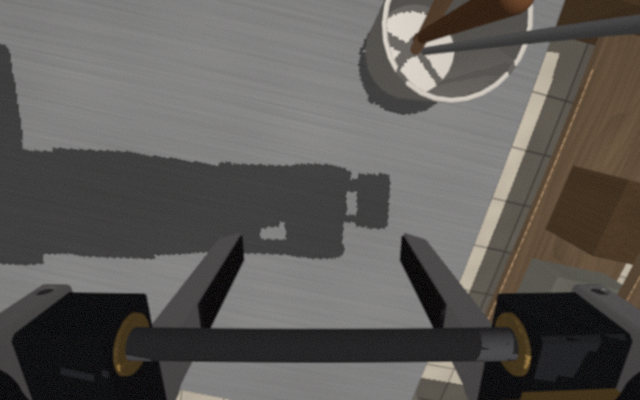

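Steel caddies are at top (244,209) and (449,204). The turquoise look-alikes at (155,238) and (223,288) are to be left alone. Pan candidates: (353,170) with the scale under it, dark tray (243,80), white tray (394,95); I choose (353,170). Next, crops and geometry.

```bash
cat > h.py <<'E'
from bench import bot
import numpy as np, cv2
from scipy.spatial.transform import Rotation as R
def cloud(f,ee=None):
    K=np.array([[f["fx"],0,f["cx"]],[0,f["fy"],f["cy"]],[0,0,1]])
    h,w=f["z_map"].shape
    u,v=np.meshgrid(np.arange(w),np.arange(h))
    p=cv2.undistortPoints(np.stack([u,v],-1).reshape(-1,1,2).astype(np.float64),K,np.array(f["D"])).reshape(h,w,2)
    z=f["z_map"].astype(float)
    P=np.stack([p[...,0]*z,-p[...,1]*z,-z,np.ones_like(z)],-1)
    if "world_to_cam" in f: T=np.linalg.inv(f["world_to_cam"])
    else:
        T=np.eye(4);T[:3,:3]=R.from_rotvec(ee["orientation"]).as_matrix();T[:3,3]=ee["ee_pos"];T=T@f["hand_eye"]
    W=(P@T.T)[...,:3]; W[z==0]=np.nan
    return W
def project(f,X,ee=None):
    K=np.array([[f["fx"],0,f["cx"]],[0,f["fy"],f["cy"]],[0,0,1]])
    if "world_to_cam" in f: T=f["world_to_cam"]
    else:
        T=np.eye(4);T[:3,:3]=R.from_rotvec(ee["orientation"]).as_matrix();T[:3,3]=ee["ee_pos"];T=np.linalg.inv(T@f["hand_eye"])
    c=np.c_[X,np.ones(len(X))]@np.array(T).T
    q=np.stack([c[:,0],-c[:,1],-c[:,2]],-1)
    return cv2.projectPoints(q,np.zeros(3),np.zeros(3),K,np.array(f["D"]))[0].reshape(-1,2)
E
python3 - <<'E'
from h import *
import pickle
fs={c:bot.grab_frame(c) for c in["top","scene"]}
pickle.dump(fs,open("f0.pkl","wb"))
t=fs["top"]["color"][:,:,::-1];s=fs["scene"]["color"][:,:,::-1]
a=cv2.resize(t[170:245,195:295],(400,300),interpolation=2);b=cv2.resize(t[160:250,400:500],(400,360),interpolation=2)
c=cv2.resize(s[215:300,320:415],(400,358),interpolation=2);d=cv2.resize(s[130:185,220:295],(400,293),interpolation=2)
im=np.zeros((600,800,3),np.uint8)
im[:300,:400]=a;im[:300,400:]=b[:300];im[300:,:400]=c[:300];im[300:593,400:]=d
cv2.imwrite("pics/crop1.png",im)
for c in fs:
    W=cloud(fs[c])
    for nm in ["caddy_a","caddy_a_grip","scale","pan_mouth","ramekin","spice_jar","jug","canister"]:
        for m in bot.masks_of(c,nm):
            k=m["mask"]; p=W[k]; p=p[np.isfinite(p[:,0])]
            if len(p)==0: continue
            print(c,nm,round(m["confidence"],2),np.round(m["location"]),k.sum(),"med",np.round(np.median(p,0),3),"min",np.round(np.percentile(p,2,axis=0),3),"max",np.round(np.percentile(p,98,axis=0),3))
E
```

```text
top caddy_a 0.94 [224. 290.] 2642 med [0.216 0.359 0.064] min [0.123 0.306 0.024] max [0.312 0.418 0.111]
top caddy_a 0.88 [448. 206.] 2409 med [ 0.468 -0.292  0.065] min [ 0.377 -0.378  0.018] max [ 0.565 -0.216  0.112]
top caddy_a 0.65 [245. 210.] 2518 med [0.452 0.31  0.064] min [0.399 0.219 0.002] max [0.515 0.41  0.112]
top caddy_a 0.55 [154. 239.] 2452 med [0.357 0.574 0.064] min [0.277 0.486 0.014] max [0.448 0.671 0.111]
top caddy_a 0.29 [258. 130.] 1166 med [0.714 0.286 0.051] min [ 0.66   0.236 -0.003] max [0.75  0.346 0.116]
top caddy_a_grip 0.81 [451. 210.] 2545 med [ 0.469 -0.293  0.065] min [ 0.378 -0.385 -0.001] max [ 0.571 -0.216  0.112]
top scale 0.69 [243. 211.] 2447 med [0.451 0.31  0.065] min [0.399 0.219 0.016] max [0.511 0.409 0.112]
top scale 0.64 [351. 168.] 4907 med [ 0.585 -0.006  0.062] min [ 0.469 -0.113  0.016] max [0.699 0.097 0.11 ]
top pan_mouth 0.93 [353. 164.] 4808 med [ 0.588 -0.008  0.062] min [ 0.471 -0.113  0.054] max [0.7   0.099 0.11 ]
top ramekin 0.68 [306. 252.] 632 med [0.329 0.12  0.009] min [ 0.287  0.084 -0.001] max [0.363 0.157 0.053]
to
[... 1200 characters left out ...]
23 0.003] max [0.517 0.416 0.113]
scene ramekin 0.67 [357. 201.] 455 med [0.317 0.114 0.031] min [0.284 0.082 0.002] max [0.361 0.159 0.053]
scene spice_jar 0.71 [318. 168.] 384 med [ 0.34  -0.076  0.064] min [ 0.31  -0.108  0.002] max [ 0.356 -0.062  0.099]
scene jug 0.85 [296. 281.] 1563 med [0.702 0.294 0.069] min [0.66  0.236 0.001] max [0.75  0.347 0.117]
scene jug 0.61 [354. 202.] 474 med [0.318 0.114 0.031] min [0.285 0.081 0.002] max [0.361 0.159 0.053]
scene canister 0.55 [213. 183.] 714 med [ 0.69  -0.231  0.075] min [ 0.651 -0.343 -0.001] max [ 0.718 -0.217  0.114]
scene canister 0.34 [260. 158.] 1654 med [ 0.486 -0.277  0.064] min [ 0.383 -0.377  0.001] max [ 0.574 -0.209  0.112]
```

View pics/crop1.png

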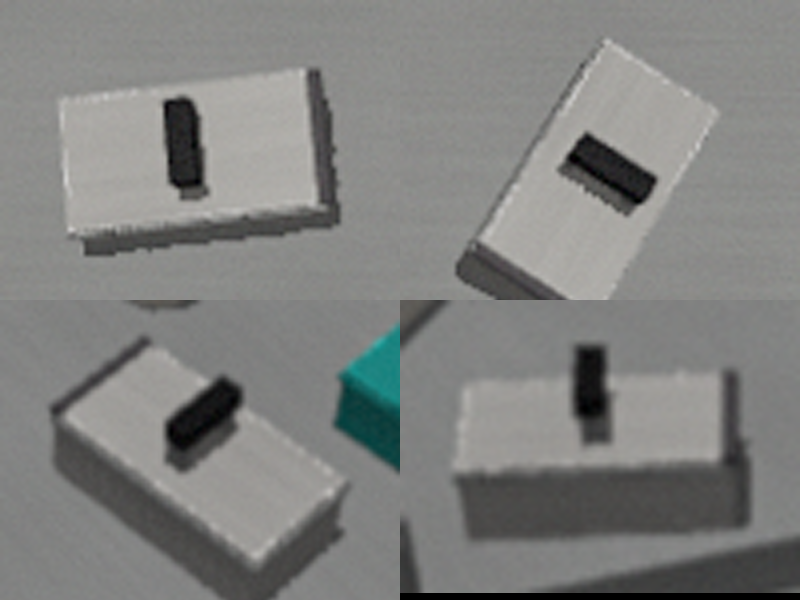

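The left caddy (244,209) has its dark hinge at the right end in the top view, so its mouth faces world -y. The right caddy (449,204) has its hinge at lower-left, so its mouth faces -x/+y. Both are bare steel. Now fitting precise poses.

```bash
python3 - <<'E'
from h import *
import pickle
fs=pickle.load(open("f0.pkl","rb"))
for c in fs:
    W=cloud(fs[c]); x,y,z=W[...,0],W[...,1],W[...,2]
    for n,(cx,cy) in {"L":(.452,.31),"R":(.468,-.292)}.items():
        near=np.hypot(x-cx,y-cy)<.14
        for lab,lo,hi in [("lid",.058,.075),("bar",.103,.12)]:
            m=near&(z>lo)&(z<hi)
            p=W[m]; r=cv2.minAreaRect((p[:,:2]*1000).astype(np.float32))
            print(c,n,lab,m.sum(),"rect c",np.round(r[0],1),"size",np.round(r[1],1),"ang",round(r[2],1),"z",np.round(np.percentile(p[:,2],[10,50,90]),4),"mean",np.round(p.mean(0),3))
            if lab=="bar":
                q=p[:,:2]-p[:,:2].mean(0); u=np.linalg.svd(q,full_matrices=False)[2][0]; print("   bar dir deg",round(np.degrees(np.arctan2(u[1],u[0]))%180,1))
    m=(np.hypot(x-.585,y+.005)<.17)&(z>.1)&(z<.12)&(np.abs(y)<.15)
    r=cv2.minAreaRect((W[m][:,:2]*1000).astype(np.float32)); print(c,"pan rim",m.sum(),r,"z",np.percentile(W[m][:,2],[5,50,95]), cv2.boxPoints(r).round().tolist())
E
```

```text
top L lid 2079 rect c [413.4 309.4] size [193.8 200.3] ang 8.0 z [0.0607 0.0646 0.0686] mean [0.455 0.314 0.065]
top L bar 166 rect c [456.  315.6] size [60.7 23.1] ang 8.5 z [0.1067 0.1103 0.114 ] mean [0.456 0.315 0.11 ]
   bar dir deg 8.2
top R lid 2072 rect c [ 475.4 -298.4] size [110.1 202.2] ang 57.2 z [0.0607 0.0648 0.0688] mean [ 0.472 -0.296  0.065]
top R bar 162 rect c [ 478.1 -299.2] size [61.2 23.3] ang 58.4 z [0.1061 0.1109 0.1148] mean [ 0.476 -0.299  0.11 ]
   bar dir deg 58.0
top pan rim 382 ((582.94384765625, -7.345619201660156), (190.32620239257812, 213.2391357421875), 71.79762268066406) z [0.10136005 0.10763208 0.11253362] [[452.0, -64.0], [655.0, -131.0], [714.0, 50.0], [511.0, 116.0]]
scene L lid 1693 rect c [415.5 309.3] size [196.3 202.1] ang 8.2 z [0.0626 0.0665 0.0698] mean [0.46  0.323 0.066]
scene L bar 148 rect c [458.5 318.3] size [67.8 24.6] ang 7.2 z [0.1064 0.1117 0.1151] mean [0.459 0.32  0.111]
   bar dir deg 7.0
scene R lid 910 rect c [ 472.7 -297. ] size [120.  200.4] ang 56.7 z [0.0624 0.0666 0.0703] mean [ 0.477 -0.291  0.067]
scene R bar 71 rect c [ 475.9 -297.1] size [67.2 22.5] ang 57.6 z [0.1066 0.1121 0.115 ] mean [ 0.477 -0.295  0.112]
   bar dir deg 54.4
scene pan rim 489 ((581.589599609375, -7.1943817138671875), (199.354736328125, 211.40072631835938), 71.93157196044922) z [0.10065528 0.10788373 0.11339127] [[450.0, -69.0], [651.0, -135.0], [713.0, 55.0], [512.0, 120.0]]
```

```bash
cat >> h.py <<'E'
def T_of(s):
    T=np.eye(4);T[:3,:3]=R.from_rotvec(s["orientation"]).as_matrix();T[:3,3]=s["ee_pos"];return T
def Rtool(ydeg,tilt=0):
    "tool down with its y at ydeg in world, then turned by tilt deg about tool x (neg = caddy mouth down)"
    a=np.radians(ydeg); y=np.array([np.cos(a),np.sin(a),0]); z=np.array([0,0,-1.]); x=np.cross(y,z)
    return np.stack([x,y,z],1)@R.from_euler("x",tilt,degrees=True).as_matrix()
def delta(s,pos,Rt,turn_first=True):
    T=T_of(s); rv=np.degrees(R.from_matrix(T[:3,:3].T@Rt).as_rotvec())
    d=np.array(pos)-T[:3,3]
    print("turn",rv.round(2),"| shift if turned first",(Rt.T@d).round(4),"| shift if before",(T[:3,:3].T@d).round(4))
def show(s):
    Rm=R.from_rotvec(s["orientation"]).as_matrix()
    print("t",round(s["time_s"],2),"tcp",np.round(s["ee_pos"],4),"ydir",np.degrees(np.arctan2(Rm[1,1],Rm[0,1])).round(2),"y.z",Rm[2,1].round(3),"x.z",Rm[2,0].round(3),"q",np.round(s["qpos"],3),"F",np.round(s["wrist_force"],2),"M",np.round(s["torque"],3),"op",round(s["opening"],4))
E
python3 - <<'E'
from h import *
import pickle
fs=pickle.load(open("f0.pkl","rb"))
W=np.concatenate([cloud(fs[c]).reshape(-1,3) for c in fs]);W=W[np.isfinite(W[:,0])]
W=W[(W[:,2]>.09)&(W[:,2]<.5)&(W[:,0]>-.1)&(W[:,0]<.95)&(abs(W[:,1])<.8)]
g={}
for p in W: g.setdefault((int(p[0]//.08),int(p[1]//.08)),[]).append(p[2])
for k in sorted(g):
    if len(g[k])>8: print(np.round([k[0]*.08+.04,k[1]*.08+.04],2),round(np.percentile(g[k],97),3),end="; ")
s=bot.read_state();print();show(s)
delta(s,[.477,-.298,.2],Rtool(-32))
E
```

```text
[-0.12  0.04] 0.282; [-0.04 -0.04] 0.309; [-0.04  0.04] 0.308; [ 0.04 -0.52] 0.499; [ 0.04 -0.44] 0.348; [ 0.04 -0.04] 0.308; [0.04 0.04] 0.308; [0.04 0.12] 0.237; [ 0.12 -0.6 ] 0.499; [ 0.12 -0.52] 0.499; [ 0.12 -0.44] 0.494; [ 0.12 -0.36] 0.499; [ 0.12 -0.04] 0.288; [0.12 0.04] 0.492; [0.12 0.12] 0.32; [ 0.2 -0.6] 0.348; [ 0.2  -0.52] 0.499; [ 0.2  -0.44] 0.499; [ 0.2  -0.12] 0.492; [ 0.2  -0.04] 0.494; [0.2  0.04] 0.493; [0.2  0.12] 0.336; [0.2  0.36] 0.115; [ 0.28 -0.68] 0.24; [ 0.28 -0.6 ] 0.269; [ 0.28 -0.52] 0.132; [ 0.28 -0.12] 0.496; [ 0.28 -0.04] 0.496; [ 0.36 -0.6 ] 0.132; [ 0.36 -0.12] 0.1; [ 0.36 -0.04] 0.1; [0.36 0.52] 0.112; [0.36 0.6 ] 0.116; [ 0.44 -0.6 ] 0.213; [ 0.44 -0.36] 0.116; [ 0.44 -0.28] 0.117; [ 0.44 -0.04] 0.114; [0.44 0.04] 0.111; [0.44 0.28] 0.117; [0.44 0.36] 0.116; [ 0.52 -0.68] 0.215; [ 0.52 -0.6 ] 0.249; [ 0.52 -0.52] 0.214; [ 0.52 -0.28] 0.116; [ 0.52 -0.12] 0.114; [ 0.52 -0.04] 0.112; [0.52 0.04] 0.112; [0.52 0.12] 0.114; [0.52 0.28] 0.115; [0.52 0.36] 0.115; [ 0.6  -0.68] 0.216; [ 0.6 -0.6] 0.219; [ 0.6  -0.52] 0.213; [ 0.6  -0.12] 0.114; [0.6  0.04] 0.112; [0.6  0.12] 0.113; [ 0.68 -0.6 ] 0.099; [ 0.68 -0.28] 0.114; [ 0.68 -0.2 ] 0.114; [ 0.68 -0.12] 0.113; [ 0.68 -0.04] 0.114; [0.68 0.04] 0.113; [0.68 0.2 ] 0.118; [0.68 0.28] 0.118; [0.68 0.36] 0.118; [0.76 0.2 ] 0.117; [0.76 0.28] 0.117; [0.76 0.36] 0.115; [0.84 0.2 ] 0.104; [0.84 0.28] 0.103; [0.84 0.36] 0.104; [0.84 0.44] 0.104; [0.92 0.2 ] 0.104; [0.92 0.28] 0.104; [0.92 0.36] 0.103; [0.92 0.44] 0.104; 
t 2.4 tcp [ 0.1226 -0.5362  0.2055] ydir -77.12 y.z 0.0 x.z -0.0 q [-1.413  0.3    1.521 -0.     1.321 -0.067] F [0.13 0.12 0.61] M [0.039 0.005 0.04 ] op 0.0937
turn [  0.     0.   -45.12] | shift if turned first [0.3898 0.1744 0.0055] | shift if before [ 0.3986 -0.1532  0.0054]
```

step_arm(targets=[0, 0, -7.5, 0, 0, 0, 1, 0, 0, -7.5, 0, 0, 0, 1, 0, 0, -7.5, 0, 0, 0, 1, 0, 0, -7.5, 0, 0, 0, 1, 0, 0, -7.5, 0, 0, 0, 1, 0, 0, -7.6, 0, 0, 0, 1], squeeze=55)

```text
time_s: 3.0
ee_pos: [0.1226, -0.5362, 0.2055]
orientation: [2.744, 1.53, -0.0]
wrist_force: [0.1, 0.5, -1.0]
opening: 0.0938
```

step_arm(targets=[0, 0, 0, 0.039, 0.017, 0, 1, 0, 0, 0, 0.039, 0.017, 0, 1, 0, 0, 0, 0.039, 0.017, 0, 1, 0, 0, 0, 0.039, 0.017, 0, 1, 0, 0, 0, 0.039, 0.018, 0, 1, 0, 0, 0, 0.039, 0.018, 0, 1, 0, 0, 0, 0.039, 0.018, 0, 1, 0, 0, 0, 0.039, 0.018, 0, 1, 0, 0, 0, 0.039, 0.017, 0, 1, 0, 0, 0, 0.039, 0.017, 0, 1])

```text
time_s: 4.0
ee_pos: [0.4783, -0.2965, 0.2056]
orientation: [2.748, 1.523, 0.0]
wrist_force: [-0.1, -0.5, -0.4]
opening: 0.0944
```

step_arm(targets=[0, 0, 0, 0, 0, 0, 1, 0, 0, 0, 0, 0, 0, 1])

```text
time_s: 4.2
ee_pos: [0.4771, -0.2973, 0.2052]
orientation: [-2.746, -1.525, 0.001]
wrist_force: [-0.2, 0.0, -0.1]
opening: 0.094
```

```bash
python3 - <<'E'
from h import *
s=bot.read_state();show(s)
f=bot.grab_frame("wrist")
cv2.imwrite("pics/w1.png",f["color"][:,:,::-1])
W=cloud(f,s); z=W[...,2]
m=(z>.1)&(z<.125)&(np.hypot(W[...,0]-.477,W[...,1]+.298)<.07)
p=W[m];r=cv2.minAreaRect((p[:,:2]*1000).astype(np.float32));print("bar",m.sum(),r,np.percentile(p[:,2],[10,50,90]))
m=(z>.055)&(z<.078)&(np.hypot(W[...,0]-.477,W[...,1]+.298)<.14)
p=W[m];r=cv2.minAreaRect((p[:,:2]*1000).astype(np.float32));print("lid",m.sum(),r,np.median(p[:,2]))
delta(s,[.477,-.298,.082],Rtool(-32))
E
```

```text
t 4.2 tcp [ 0.4771 -0.2973  0.2052] ydir -31.93 y.z -0.0 x.z -0.0 q [-0.622  0.328  1.485 -0.     1.329 -0.065] F [-0.21  0.03 -0.08] M [-0.059 -0.     0.007] op 0.094
bar 1745 ((476.51080322265625, -299.68377685546875), (64.26455688476562, 21.788101196289062), 57.782691955566406) [0.11001455 0.11141015 0.11236402]
lid 18290 ((474.0584716796875, -298.974609375), (109.20431518554688, 202.03126525878906), 57.10740661621094) 0.06562643798921053
turn [-0.03  0.01  0.07] | shift if turned first [-0.0006  0.0003  0.1232] | shift if before [-0.0006  0.0003  0.1232]
```

View pics/w1.png

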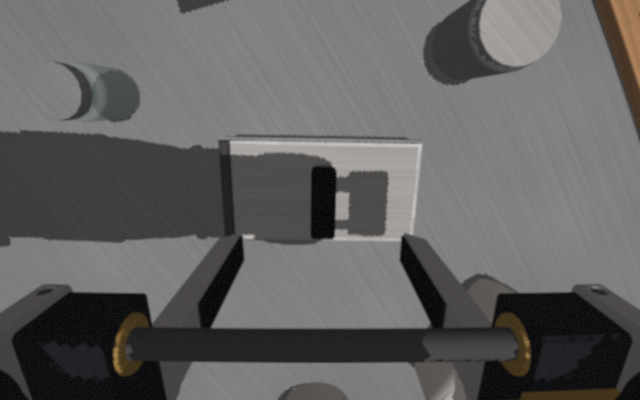

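step_arm(targets=[8, 0, 0, 0, 0, 0, 1, 0, 0, 0, 0, 0, 0, 1, 0, 0, 0, 0, 0, 0, 1])

```text
time_s: 4.55
ee_pos: [0.4765, -0.2988, 0.205]
orientation: [-2.642, -1.461, 0.101]
wrist_force: [0.3, 0.5, -0.4]
opening: 0.0941
```

```bash
python3 - <<'E'
from h import *
s=bot.read_state();show(s)
E
```

```text
t 4.55 tcp [ 0.4765 -0.2988  0.205 ] ydir -32.1 y.z -0.138 x.z 0.0 q [-0.621  0.413  1.375 -0.008  1.491 -0.06 ] F [ 0.34  0.47 -0.42] M [-0.131 -0.088  0.022] op 0.0941
```

step_arm(targets=[-8, 0, 0, -0.002, 0.0006, 0, 1, 0, 0, 0, 0, 0, 0.04, 1, 0, 0, 0, 0, 0, 0.04, 1, 0, 0, 0, 0, 0, 0.025, 1, 0, 0, 0, 0, 0, 0.017, 1, 0, 0, 0, 0, 0, 0, 1])

```text
time_s: 5.15
ee_pos: [0.475, -0.2995, 0.082]
orientation: [-2.748, -1.521, 0.001]
wrist_force: [0.1, 0.8, 0.4]
opening: 0.094
```

step_arm(targets=[0, 0, 0, 0, 0, 0, 0.15, 0, 0, 0, 0, 0, 0, 0.15, 0, 0, 0, 0, 0, 0, 0, 0, 0, 0, 0, 0, 0, 0, 0, 0, 0, 0, 0, 0, 0, 0, 0, 0, 0, 0, 0, 0], squeeze=55)

```text
time_s: 5.75
ee_pos: [0.4764, -0.2998, 0.0835]
orientation: [2.748, 1.523, 0.0]
wrist_force: [-0.1, 0.0, 0.1]
opening: 0.0495
```

```bash
python3 - <<'E'
from h import *
s=bot.read_state();show(s)
E
```

```text
t 5.75 tcp [ 0.4764 -0.2998  0.0835] ydir -32.02 y.z 0.0 x.z -0.0 q [-0.627  0.456  1.608  0.     1.077 -0.068] F [-0.05  0.02  0.11] M [-0.064 -0.021  0.015] op 0.0495
```

step_arm(targets=[0, 0, 0, 0, 0, 0, 0, 0, 0, 0, 0, 0, 0, 0, 0, 0, 0, 0, 0, 0, 0, 0, 0, 0, 0, 0, 0, 0, 0, 0, 0, 0, 0, 0, 0])

```text
time_s: 6.25
ee_pos: [0.4764, -0.2998, 0.0834]
orientation: [2.748, 1.522, 0.0]
wrist_force: [0.7, -0.7, -0.3]
opening: 0.0219
```

```bash
python3 - <<'E'
from h import *
s=bot.read_state();show(s)
E
```

```text
t 6.25 tcp [ 0.4764 -0.2998  0.0834] ydir -32.02 y.z 0.0 x.z 0.0 q [-0.627  0.456  1.608  0.     1.077 -0.068] F [ 0.71 -0.73 -0.35] M [-0.108 -0.226 -0.005] op 0.0219
```

step_arm(targets=[0, 0, 0, 0, 0, -0.005, 0, 0, 0, 0, 0, 0, -0.01, 0, 0, 0, 0, 0, 0, -0.02, 0, 0, 0, 0, 0, 0, -0.02, 0, 0, 0, 0, 0, 0, -0.01, 0, 3, 0, 0, 0, 0, 0, 0, 4, 0, 0, 0, 0, 0, 0, 3, 0, 0, 0, 0, 0, 0, 0, 0, 0, 0, 0, 0, 0, 0, 0, 0, 0, 0, 0, 0], squeeze=60)

```text
time_s: 7.25
ee_pos: [0.4763, -0.2997, 0.1479]
orientation: [-2.613, -1.448, 0.126]
wrist_force: [0.2, 1.1, -6.3]
opening: 0.0214
```

```bash
cat > feel.py <<'E'
from h import *
import sys
n=int(sys.argv[1]); A=[]
for i in range(n):
    f=bot.grab_frame("wrist"); s=bot.read_state()
    Rm=R.from_rotvec(s["orientation"]).as_matrix()
    A.append(np.r_[s["wrist_force"],s["torque"],Rm.T@np.array(s["torque"])])
show(s); A=np.array(A)
cv2.imwrite(f"pics/feel{s['time_s']:.1f}.png",f["color"][:,:,::-1])
print("meanF",A[:,:3].mean(0).round(3),"M tool",A[:,6:].mean(0).round(4),"se",(A[:,6:].std(0)/n**.5).round(4))
E
python3 feel.py 12
```

```text
t 7.85 tcp [ 0.4764 -0.2998  0.1484] ydir -32.02 y.z -0.173 x.z -0.0 q [-0.622  0.485  1.411 -0.011  1.42  -0.06 ] F [-0.29  0.1  -6.79] M [-0.185 -0.249  0.052] op 0.0216
meanF [ 0.016  0.3   -6.886] M tool [-0.2718  0.0056 -0.025 ] se [0.0068 0.0102 0.0053]
```

step_arm(targets=[-3, 0, 0, 0, 0, 0, 0, -3, 0, 0, 0, 0, 0, 0, -3, 0, 0, 0, 0, 0, 0, -3, 0, 0, 0, 0, 0, 0, -3, 0, 0, 0, 0, 0, 0, -3, 0, 0, 0, 0, 0, 0, 0, 0, 0, 0, 0, 0, 0, 0, 0, 0, 0, 0, 0, 0, 0, 0, 0, 0, 0, 0, 0, 0, 0, 0, 0, 0, 0, 0])

```text
time_s: 8.85
ee_pos: [0.4765, -0.2999, 0.1483]
orientation: [2.64, 1.463, 0.102]
wrist_force: [0.2, -0.1, -6.8]
opening: 0.0218
```

```bash
python3 feel.py 12
```

```text
t 9.45 tcp [ 0.4764 -0.2998  0.1484] ydir -32.02 y.z 0.139 x.z -0.0 q [-0.632  0.303  1.662  0.012  1.037 -0.078] F [-0.28  0.54 -7.29] M [0.097 0.09  0.022] op 0.0215
meanF [-0.248  0.172 -6.809] M tool [ 0.136  -0.0096 -0.0055] se [0.0249 0.0119 0.0095]
```

```bash
ls pics
```

```text
crop1.png
feel7.8.png
feel9.4.png
scene0.png
top0.png
w1.png
wrist0.png
```

step_arm(targets=[2.5, 0, 0, 0, 0, 0, 0, 2.5, 0, 0, 0, 0, 0, 0, 0, 0, 0, 0, 0, 0, 0, 0, 0, 0, 0, 0, 0, 0, 0, 0, 0, 0, 0, 0, 0])

```text
time_s: 9.95
ee_pos: [0.4762, -0.2997, 0.1483]
orientation: [2.707, 1.5, 0.04]
wrist_force: [0.7, -0.4, -7.2]
opening: 0.0219
```

```bash
python3 feel.py 16
```

```text
t 10.75 tcp [ 0.4764 -0.2997  0.1484] ydir -32.02 y.z 0.052 x.z 0.0 q [-0.628  0.35   1.593  0.004  1.146 -0.071] F [-0.27  0.6  -6.68] M [-0.089 -0.114  0.021] op 0.0214
meanF [ 0.261  0.412 -6.627] M tool [-0.1196  0.003  -0.0067] se [0.0064 0.0071 0.0068]
```

step_arm(targets=[2, 0, 0, 0, 0, 0, 0, 2, 0, 0, 0, 0, 0, 0, 2, 0, 0, 0, 0, 0, 0, 0, 0, 0, 0, 0, 0, 0, 0, 0, 0, 0, 0, 0, 0, 0, 0, 0, 0, 0, 0, 0, 0, 0, 0, 0, 0, 0, 0, 0, 0, 0, 0, 0, 0, 0, 0, 0, 0, 0, 0, 0, 0])

```text
time_s: 11.65
ee_pos: [0.4763, -0.2997, 0.1484]
orientation: [-2.708, -1.5, 0.039]
wrist_force: [-0.3, -1.0, -7.3]
opening: 0.0215
```

```bash
python3 feel.py 16
```

```text
t 12.45 tcp [ 0.4763 -0.2998  0.1484] ydir -32.02 y.z -0.052 x.z -0.0 q [-0.625  0.411  1.509 -0.004  1.274 -0.065] F [-0.04 -0.24 -6.2 ] M [-0.021  0.02   0.004] op 0.0215
meanF [-0.05   0.039 -6.561] M tool [-0.0585 -0.0163 -0.0016] se [0.0192 0.0048 0.0067]
```

Tilts of −8, −3, +3 and +10° gave moments of .136, −.12, −.06 and −.27 N·m. After removing the pendulum slope, that is a step of about 0.25–0.29 N·m at level. The weight is about 6.7 N, more than any one-bead caddy could weigh. So this caddy holds five. Carrying it to the pan.

step_arm(targets=[1.5, 0, 0, 0, 0, -0.015, 0, 1.5, 0, 0, 0, 0, -0.03, 0, 0, 0, 0, 0, 0, -0.035, 0, 0, 0, -2.5, 0, 0, -0.03, 0, 0, 0, -4, 0, 0, -0.01, 0, 0, 0, -4, 0, 0, 0, 0, 0, 0, -3.3, 0, 0, 0, 0, 0, 0, 0, 0, 0, 0, 0])

```text
time_s: 13.25
ee_pos: [0.4856, -0.3056, 0.2678]
orientation: [-2.465, -1.786, 0.06]
wrist_force: [-0.6, 0.3, -7.5]
opening: 0.0221
```

```bash
python3 - <<'E'
from h import *
s=bot.read_state();show(s)
delta(s,[.6523,-.0301,.27],Rtool(-18.2,6))
E
```

```text
t 13.25 tcp [ 0.4856 -0.3056  0.2678] ydir -18.1 y.z -0.102 x.z 0.025 q [-0.622  0.383  1.271 -0.007  1.593 -0.305] F [-0.58  0.3  -7.47] M [-0.114 -0.053  0.002] op 0.0221
turn [ 0.17 -1.43  0.11] | shift if turned first [ 0.3138  0.0717 -0.0098] | shift if before [ 0.3138  0.0723 -0.0017]
```

step_arm(targets=[0, -1.4, 0, 0.01, 0.002, 0, 0, 0, 0, 0, 0.018, 0.004, 0, 0, 0, 0, 0, 0.026, 0.006, 0, 0, 0, 0, 0, 0.03, 0.007, -0.001, 0, 0, 0, 0, 0.034, 0.008, -0.001, 0, 0, 0, 0, 0.036, 0.008, -0.001, 0, 0, 0, 0, 0.036, 0.008, -0.001, 0, 0, 0, 0, 0.034, 0.008, -0.001, 0, 0, 0, 0, 0.03, 0.007, -0.001, 0, 0, 0, 0, 0.024, 0.006, -0.001, 0])

```text
time_s: 14.25
ee_pos: [0.6342, -0.0588, 0.2685]
orientation: [-2.477, -1.794, 0.091]
wrist_force: [-0.8, -0.0, -6.0]
opening: 0.0216
```

step_arm(targets=[0, 0, 0, 0.018, 0.004, -0.001, 0, 0, 0, 0, 0.012, 0.003, -0.001, 0, 0, 0, 0, 0.006, 0.001, -0.001, 0, 0, 0, 0, 0, 0, 0, 0, 0, 0, 0, 0, 0, 0, 0])

```text
time_s: 14.75
ee_pos: [0.6523, -0.0304, 0.271]
orientation: [-2.477, -1.793, 0.091]
wrist_force: [0.9, 0.2, -7.2]
opening: 0.0219
```

```bash
python3 - <<'E'
from h import *
s=bot.read_state();show(s)
f=bot.grab_frame("top");g=bot.grab_frame("scene")
im=np.vstack([f["color"][60:330,150:550],g["color"][80:350,150:550]])[:,:,::-1]
cv2.imwrite("pics/pre.png",im)
delta(s,[.6523,-.0301,.212],Rtool(-18.2,0))
delta(s,[.6523,-.0301,.212],Rtool(-18.2,6))
E
```

```text
t 14.75 tcp [ 0.6523 -0.0304  0.271 ] ydir -18.2 y.z -0.101 x.z 0.0 q [-0.111  0.575  0.987  0.021  1.679  0.207] F [ 0.85  0.22 -7.22] M [-0.105 -0.137 -0.024] op 0.0219
turn [-5.83 -0.01 -0.  ] | shift if turned first [ 0.0003 -0.0001  0.059 ] | shift if before [0.0003 0.0059 0.0587]
turn [ 0.17 -0.01 -0.  ] | shift if turned first [0.0003 0.0061 0.0586] | shift if before [0.0003 0.0059 0.0587]
```

View pics/pre.png

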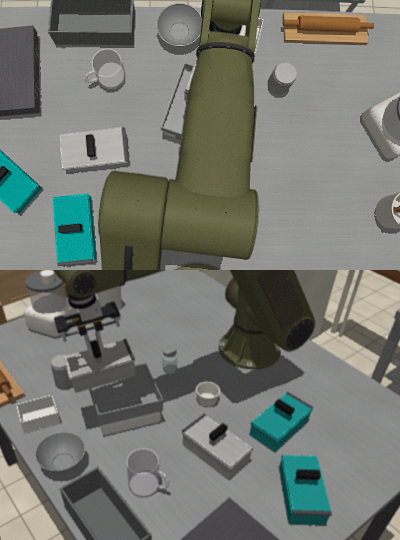

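step_arm(targets=[-2, 0, 0, 0, 0.001, 0.01, 0, -2, 0, 0, 0, 0.001, 0.015, 0, -1.8, 0, 0, 0, 0, 0.015, 0, 0, 0, 0, 0, 0, 0.011, 0, 0, 0, 0, 0, 0, 0.006, 0, 0, 0, 0, 0, 0, 0, 0])

```text
time_s: 15.45
ee_pos: [0.6519, -0.0299, 0.2131]
orientation: [-2.543, -1.841, 0.002]
wrist_force: [-0.1, -0.2, -6.2]
opening: 0.0214
```

```bash
python3 - <<'E'
from h import *
s=bot.read_state();show(s)
delta(s,[.6523,-.0301,.212],Rtool(-18.2,0))
E
```

```text
t 15.45 tcp [ 0.6519 -0.0299  0.2131] ydir -18.18 y.z -0.002 x.z 0.0 q [-1.020e-01  5.310e-01  1.181e+00  1.000e-03  1.432e+00  2.150e-01] F [-0.09 -0.22 -6.23] M [-0.037  0.036  0.012] op 0.0214
turn [-0.13 -0.02  0.02] | shift if turned first [-0.      0.0004  0.0011] | shift if before [-0.      0.0004  0.0011]
```

Tilt slowly to about −22°, then check.

step_arm(targets=[-3, 0, 0, 0, 0, 0, 0, -3, 0, 0, 0, 0, 0, 0, -3, 0, 0, 0, 0, 0, 0, -3, 0, 0, 0, 0, 0, 0, -2, 0, 0, 0, 0, 0, 0, -2, 0, 0, 0, 0, 0, 0, -2, 0, 0, 0, 0, 0, 0, -2, 0, 0, 0, 0, 0, 0, -2, 0, 0, 0, 0, 0, 0, 0, 0, 0, 0, 0, 0, 0])

```text
time_s: 16.45
ee_pos: [0.6521, -0.0296, 0.2149]
orientation: [2.278, 1.65, 0.322]
wrist_force: [-0.9, -0.3, -4.0]
opening: 0.0214
```

```bash
python3 - <<'E'
from h import *
s=bot.read_state();show(s)
g=bot.grab_frame("scene");f=bot.grab_frame("wrist")
a=cv2.resize(g["color"][120:260,200:360],(640,560),interpolation=2)[:,:,::-1]
cv2.imwrite("pics/p22.png",a)
E
```

```text
t 16.45 tcp [ 0.6521 -0.0296  0.2149] ydir -18.18 y.z 0.375 x.z 0.001 q [-0.063  0.321  1.518 -0.117  0.932  0.306] F [-0.93 -0.34 -4.01] M [0.108 0.43  0.066] op 0.0214
```

View pics/p22.png

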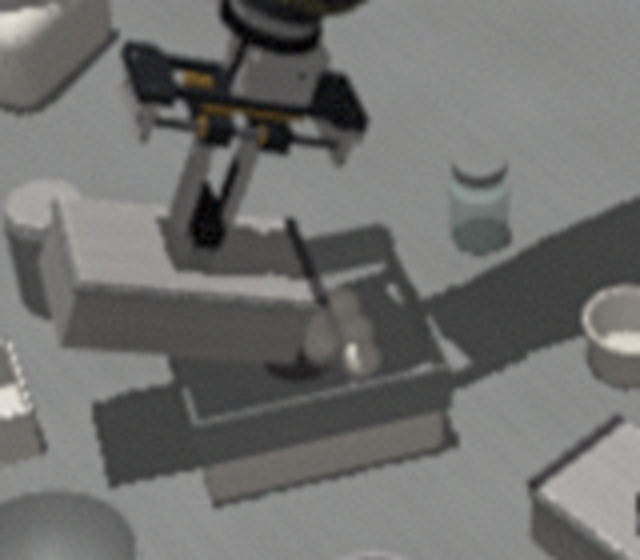

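Beads are rolling out into the pan around (345,335) in the crop. Continuing to about −42°.

step_arm(targets=[0, 0, 0, 0, 0, 0, 0, -2, 0, 0, 0, 0, 0, 0, -2, 0, 0, 0, 0, 0, 0, -2.5, 0, 0, 0, 0, 0, 0, -2.5, 0, 0, 0, 0, 0, 0, -2.5, 0, 0, 0, 0, 0, 0, -2.5, 0, 0, 0, 0, 0, 0, -2.5, 0, 0, 0, 0, 0, 0, -2.5, 0, 0, 0, 0, 0, 0, 0, 0, 0, 0, 0, 0, 0])

```text
time_s: 17.55
ee_pos: [0.6516, -0.0296, 0.2133]
orientation: [2.031, 1.471, 0.549]
wrist_force: [-0.1, -0.2, -4.2]
opening: 0.0216
```

step_arm(targets=[0, 0, 0, 0, 0, 0, 0, 0, 0, 0, 0, 0, 0, 0, 0, 0, 0, 0, 0, 0, 0, 0, 0, 0, 0, 0, 0, 0, 0, 0, 0, 0, 0, 0, 0])

```text
time_s: 18.05
ee_pos: [0.6521, -0.0297, 0.2139]
orientation: [2.031, 1.471, 0.55]
wrist_force: [0.2, 0.4, -3.6]
opening: 0.0215
```

```bash
python3 feel.py 10; python3 - <<'E'
from h import *
g=bot.grab_frame("scene")
a=cv2.resize(g["color"][120:260,200:360],(640,560),interpolation=2)[:,:,::-1]
cv2.imwrite("pics/p42.png",a)
E
```

```text
t 18.55 tcp [ 0.652  -0.0296  0.2138] ydir -18.18 y.z 0.656 x.z 0.001 q [-0.023  0.213  1.773 -0.408  0.498  0.588] F [ 0.15  0.46 -3.19] M [0.246 0.763 0.005] op 0.0215
meanF [-0.223 -0.055 -3.879] M tool [ 0.7864 -0.0045 -0.0021] se [0.0091 0.0108 0.0051]
```

View pics/p42.png

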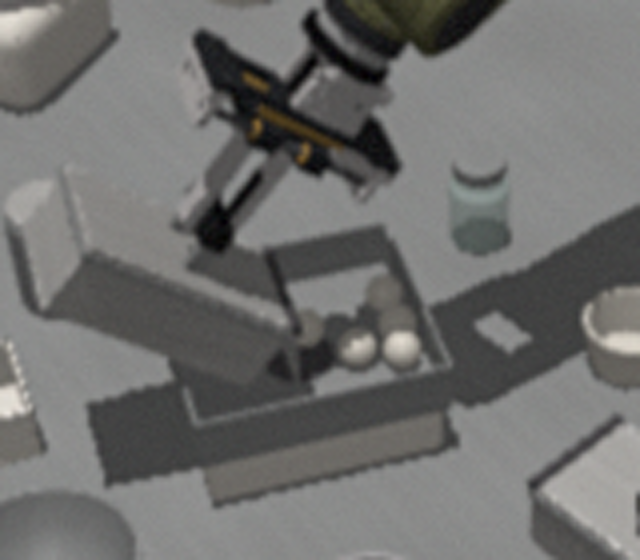

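Weight fell by about 2.9 N, which is five beads' worth, and all five show in the pan. Raising straight up, then levelling.

step_arm(targets=[0, 0, 0, 0, 0.01, -0.0115, 0, 0, 0, 0, 0, 0.02, -0.0225, 0, 0, 0, 0, 0, 0.02, -0.0225, 0, 5, 0, 0, 0, 0.013, -0.015, 0, 6, 0, 0, 0, 0, 0, 0, 6, 0, 0, 0, 0, 0, 0, 6, 0, 0, 0, 0, 0, 0, 6, 0, 0, 0, 0, 0, 0, 6, 0, 0, 0, 0, 0, 0, 6, 0, 0, 0, 0, 0, 0])

```text
time_s: 19.6
ee_pos: [0.6529, -0.03, 0.3097]
orientation: [-2.541, -1.842, 0.002]
wrist_force: [-1.0, -0.1, -3.0]
opening: 0.0216
```

```bash
python3 - <<'E'
from h import *
s=bot.read_state();show(s)
delta(s,[.4765,-.2997,.27],Rtool(-32,0))
g=bot.grab_frame("scene")
a=cv2.resize(g["color"][120:260,200:360],(640,560),interpolation=2)[:,:,::-1]
cv2.imwrite("pics/p3.png",a)
E
```

```text
t 19.6 tcp [ 0.6529 -0.03    0.3097] ydir -18.14 y.z -0.003 x.z 0.001 q [-0.103  0.502  1.006  0.002  1.637  0.214] F [-1.04 -0.07 -2.99] M [-0.098 -0.089 -0.073] op 0.0216
turn [-0.19 -0.03 13.86] | shift if turned first [-0.3222 -0.0066  0.0397] | shift if before [-0.3113 -0.0835  0.0397]
```

View pics/p3.png

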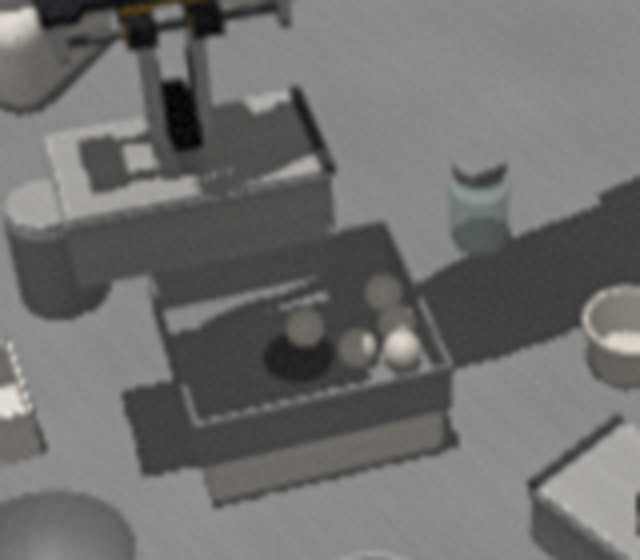

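Five beads are in the pan, at (305,327), (357,347), (402,347), (383,293) and (397,320). Carrying the empty caddy back to where it stood.

step_arm(targets=[0, 0, 7, 0, 0, 0, 0, 0, 0, 6.9, 0, 0, 0, 0, 0, 0, 0, -0.03, -0.001, 0.002, 0, 0, 0, 0, -0.045, -0.001, 0.005, 0, 0, 0, 0, -0.045, -0.001, 0.005, 0, 0, 0, 0, -0.045, -0.001, 0.006, 0, 0, 0, 0, -0.045, -0.001, 0.006, 0, 0, 0, 0, -0.045, -0.001, 0.006, 0, 0, 0, 0, -0.04, 0, 0.005, 0, 0, 0, 0, -0.027, 0, 0.005, 0])

```text
time_s: 20.65
ee_pos: [0.4752, -0.3017, 0.2689]
orientation: [2.747, 1.519, 0.001]
wrist_force: [-0.4, -0.4, -3.4]
opening: 0.0214
```

step_arm(targets=[0, 0, 0, 0, 0, 0, 0, 0, 0, 0, 0, 0, 0, 0])

```text
time_s: 20.85
ee_pos: [0.4766, -0.2998, 0.2691]
orientation: [2.748, 1.52, 0.001]
wrist_force: [-0.2, 0.7, -3.4]
opening: 0.0214
```

```bash
python3 - <<'E'
from h import *
s=bot.read_state();show(s)
delta(s,[.4765,-.2997,.0838],Rtool(-32,0))
E
```

```text
t 20.85 tcp [ 0.4766 -0.2998  0.2691] ydir -32.11 y.z 0.001 x.z 0.0 q [-0.627  0.289  1.388  0.     1.463 -0.066] F [-0.18  0.71 -3.39] M [-0.    -0.067  0.032] op 0.0214
turn [ 0.08 -0.01 -0.11] | shift if turned first [ 0.     -0.0002  0.1853] | shift if before [ 0.     -0.0005  0.1853]
```

step_arm(targets=[0, 0, 0, 0, 0, 0.02, 0, 0, 0, 0, 0, 0, 0.04, 0, 0, 0, 0, 0, 0, 0.04, 0, 0, 0, 0, 0, 0, 0.04, 0, 0, 0, 0, 0, 0, 0.025, 0, 0, 0, 0, 0, 0, 0.01, 0, 0, 0, 0, 0, 0, 0.005, 0, 0, 0, 0, 0, 0, 0.003, 0, 0, 0, 0, 0, 0, 0.002, 0, 0, 0, 0, 0, 0, 0, 0])

```text
time_s: 21.85
ee_pos: [0.477, -0.2997, 0.0847]
orientation: [2.748, 1.522, 0.001]
wrist_force: [0.5, -0.9, -3.9]
opening: 0.0217
```

```bash
python3 - <<'E'
from h import *
s=bot.read_state();show(s)
E
```

```text
t 21.85 tcp [ 0.477  -0.2997  0.0847] ydir -32.05 y.z 0.001 x.z 0.0 q [-6.260e-01  4.550e-01  1.606e+00  1.000e-03  1.080e+00 -6.700e-02] F [ 0.54 -0.93 -3.93] M [-0.076 -0.064  0.031] op 0.0217
```

step_arm(targets=[0, 0, 0, 0, 0, 0.001, 0, 0, 0, 0, 0, 0, 0, 0])

```text
time_s: 22.05
ee_pos: [0.4768, -0.2996, 0.0834]
orientation: [-2.748, -1.522, -0.001]
wrist_force: [-0.3, 0.4, -2.8]
opening: 0.0215
```

step_arm(targets=[0, 0, 0, 0, 0, 0, 0.25, 0, 0, 0, 0, 0, 0, 0.5, 0, 0, 0, 0, 0, 0, 0.8, 0, 0, 0, 0, 0, 0, 1, 0, 0, 0, 0, 0, 0, 1, 0, 0, 0, 0, 0, 0, 1, 0, 0, 0, 0, 0, 0, 1, 0, 0, 0, 0, 0, 0, 1])

```text
time_s: 22.85
ee_pos: [0.4767, -0.2995, 0.083]
orientation: [-2.748, -1.521, -0.0]
wrist_force: [-0.1, 0.1, -0.4]
opening: 0.0762
```

```bash
python3 - <<'E'
from h import *
s=bot.read_state();show(s)
E
```

```text
t 22.85 tcp [ 0.4767 -0.2995  0.083 ] ydir -32.05 y.z -0.001 x.z 0.0 q [-6.260e-01  4.570e-01  1.607e+00  1.000e-03  1.077e+00 -6.700e-02] F [-0.14  0.09 -0.42] M [-0.069 -0.052 -0.002] op 0.0762
```

step_arm(targets=[0, 0, 0, 0, 0, -0.01, 1, 0, 0, 0, 0, 0, -0.04, 1, 0, 0, 0, 0, 0, -0.05, 1, 0, 0, 0, 0, 0, -0.05, 1, 0, 0, 0, -0.02, -0.03, -0.03, 1, 0, 0, 0, -0.03, -0.03, 0, 1, 0, 0, 0, -0.03, -0.03, 0, 1, 0, 0, 0, -0.03, -0.02, 0, 1, 0, 0, 0, -0.03, -0.02, 0, 1, 0, 0, 0, 0, 0, 0, 1])

```text
time_s: 23.85
ee_pos: [0.2896, -0.3504, 0.2641]
orientation: [2.75, 1.517, -0.0]
wrist_force: [0.0, 0.1, -0.1]
opening: 0.0939
```

```bash
python3 - <<'E'
from h import *
import pickle
s=bot.read_state();show(s)
fs={c:bot.grab_frame(c) for c in ["top","scene"]}
pickle.dump(fs,open("f1.pkl","wb"));f0=pickle.load(open("f0.pkl","rb"))
cv2.imwrite("pics/endtop.png",fs["top"]["color"][:,:,::-1]);
a=cv2.resize(fs["scene"]["color"][110:310,190:430],(720,600),interpolation=2)[:,:,::-1]
cv2.imwrite("pics/endscene.png",a)
for c in fs:
    W=cloud(fs[c]); x,y,z=W[...,0],W[...,1],W[...,2]
    for n,(cx,cy) in {"L":(.452,.31),"R":(.468,-.292)}.items():
        m=(np.hypot(x-cx,y-cy)<.1)&(z>.103)&(z<.12)
        p=W[m]
        if len(p)>20: print(c,n,m.sum(),cv2.minAreaRect((p[:,:2]*1000).astype(np.float32)),p[:,2].max().round(3))
    for nm in ["ramekin","spice_jar","jug","canister"]:
        print(c,nm,[(round(m["confidence"],2),np.round(np.nanmedian(W[m["mask"]],0),3)) for m in bot.masks_of(c,nm)[:1]])
E
```

```text
t 23.85 tcp [ 0.2896 -0.3504  0.2641] ydir -32.23 y.z 0.001 x.z -0.0 q [-0.96   0.041  1.687 -0.     1.413 -0.398] F [ 0.01  0.1  -0.11] M [-0.029 -0.059 -0.049] op 0.0939
top L 166 ((456.38824462890625, 315.7334899902344), (59.974788665771484, 22.974817276000977), 5.331722736358643) 0.117
top R 165 ((477.818603515625, -299.01171875), (62.633079528808594, 23.542865753173828), 60.45851135253906) 0.119
top ramekin [(0.85, array([0.328, 0.12 , 0.008]))]
top spice_jar [(0.89, array([ 0.329, -0.087,  0.092]))]
top jug [(0.82, array([0.717, 0.284, 0.052]))]
top canister [(0.91, array([ 0.672, -0.247,  0.105]))]
scene L 146 ((456.1305847167969, 318.1509094238281), (63.670738220214844, 22.77186393737793), 7.931735515594482) 0.119
scene R 74 ((476.0697021484375, -295.83251953125), (64.86730194091797, 22.31292724609375), 56.720699310302734) 0.118
scene ramekin [(0.95, array([0.317, 0.112, 0.03 ]))]
scene spice_jar [(0.6, array([ 0.34 , -0.077,  0.065]))]
scene jug [(0.6, array([0.705, 0.293, 0.069]))]
scene canister [(0.71, array([ 0.689, -0.231,  0.077]))]
```

View pics/endtop.png

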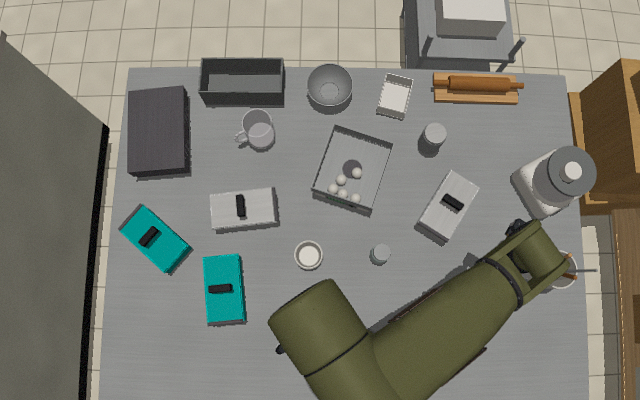

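View pics/endscene.png

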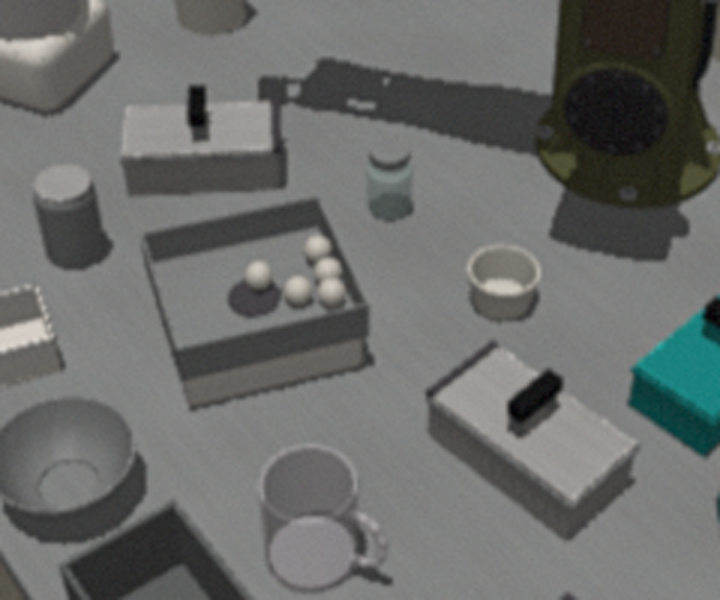

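The top view shows five beads in the pan, at (357,172), (341,180), (334,188), (342,195) and (356,198). Both caddies stand upright and the bystanders are where they were. Handing in.

```bash
python3 - <<'E'
from bench import bot
print(bot.job_done(), bot.read_state()["time_s"])
E
```

```text
the job is handed in; nothing more can be done
the job is handed in; nothing more can be done
```

I found the five-bead caddy, poured all its beads into the scale pan and set it back upright where it had stood. I handed the job in soon after the last camera check, at about 25 s of the 72 s allowed.

- **Finding the fuller one:** I lifted the steel caddy on the robot's right and rocked it between 10° mouth up and 8° mouth down. The moment stepped by about 0.25–0.29 N m (five beads expected: 0.26; one: 0.06). It weighed about 6.7 N, more than any one-bead caddy could. I did not lift the other steel caddy or touch the turquoise look-alikes.
- **Pouring:** The held weight fell by about 2.9 N, which is five beads. Both outside cameras show five beads in the pan.
- **Last checks:** Both steel caddies stand upright within about 2 mm of their first places. The ramekin, spice jar, jug and canister have not moved. The open gripper was clear of everything.
- **What disagreed:** The moment-against-tilt slope came out at 2.9 on the mouth-down side and 1.8 on the mouth-up side, because the torque signal is noisy. Either slope still points to five beads. I did not measure how far the pan sank.

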